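# Seat the spice jar in the dosing stand and hold its index pin out

## Task

Load the spice dosing stand: stand the spice jar with the flat screw lid in the stand's round collar, push it straight down until the sprung pad under it is fully down, then let the pad come up again and leave the jar standing upright in the collar. Then grip the knob of the stand's index pin, pull it straight up as far as it goes so that the pin is clear of its hole in the portion disc, and finish while still holding it up there, so that I can turn the disc. Leave the glass shaker, the timer and everything else where they are.

Things in the scene. Friction and masses are not known exactly. Their poses are not given: they have to be found in the camera images.
- dosing_stand: spice dosing stand, fixed to the table: steel base plate 170 x 310 mm (x, y), top 12 mm up. Origin: centre of its underside; y along the plate, z up. At its +y end, at (0, 80) mm, a round grey collar; at its -y end the round portion disc (106 mm across, top 40 mm up) and over it a small bracket (top 62 mm up) that carries the upright index pin at (-20, -80) mm
- jar_seat (a point): centre of the top of the sprung pad in the collar when the pad is up, 35 mm above the table, 15 mm below the collar's rim; it does not move with the pad. Axes as the stand's. The collar's bore is 54 mm wide, its outside 66 mm, its rim 50 mm above the table
- jar_pad (a joint): how far the sprung pad is pressed down, m: 0 up, 0.010 fully down. Its spring pushes up with 3 N at the top and 9 N fully down, and it is damped (60 N per m/s); it carries the jar's weight without sinking
- pin_knob (a point): black round knob on top of the index pin, 28 mm in diameter and 26 mm high. The point is the knob's centre, 105 mm above the table while the pin is in its hole; z up. Below the knob only a 19 mm thick barrel, then the bracket 30 mm below the knob's underside, so that fingers can reach past it. It moves only straight up and down; pinch it from above
- index_pin (a joint): how far the index pin is pulled up, m: 0 down, its nose 8 mm deep in a hole of the disc; 0.016 fully back at its stop. Its spring pulls it down with 4 N at the start and 10.4 N fully back, and it snaps back when let go
- jar_centre (a point): the spice jar, a loose upright printed jar with a flat screw lid, 45 mm in diameter and 106 mm tall, about 0.11 kg, standing on the table. The point lies on its axis, half-way up (53 mm above its underside); z along its axis. The lid, 45 mm wide, takes the top 21 mm; the body below is 42 mm wide
- shaker: glass shaker with a domed metal top, 44 mm in diameter and 90 mm tall, loose; origin at the centre of its underside. A bystander; it stands near the jar and may change places with it
- timer: round wind-up kitchen timer, 72 mm in diameter, 47 mm high, loose; origin at the centre of its underside. A bystander behind the stand
Things that resemble listed ones, but are neither listed nor needed, are in the scene too. Leave any blue or purple look-alike of the part that bears jar_centre alone.

How it is judged:
On the way, in this order (a step that is already met when the one before it is completed fails the run):
1. the jar, upright in the collar, has pushed the sprung pad fully down (value of joint jar_pad above 0.0085 m and horizontal distance between jar_centre and jar_seat below 0.008 m and z of jar_centre in the frame of jar_seat below 0.0475 m and angle between jar_centre's own z axis and vertical below 0.15 rad), for 0.1 s.
2. the pad is up again with the jar standing on it (value of joint jar_pad below 0.003 m and horizontal distance between jar_centre and jar_seat below 0.01 m and z of jar_centre in the frame of jar_seat below 0.058 m and angle between jar_centre's own z axis and vertical below 0.15 rad), for 0.1 s.
3. the index pin is pulled fully back by the gripped knob (value of joint index_pin above 0.0125 m and contact force between the fingers and index_pin above 3 N), for 0.2 s.
At the end, for the whole second after the job is handed in: The fingers hold the index pin's knob (more than 3 N) with the pin at least 12.5 of its 16 mm up; the jar stands upright (within 0.15 rad) on the raised pad in the collar, its axis within 10 mm of the collar's; the shaker and the timer are within 30 mm of where they stood (all of step 2 and all of step 3 and z of jar_centre in the frame of jar_seat above 0.047 m); the arm keeps its last pose, push and grip.
It fails at once if the shaker is knocked or moved more than 30 mm (distance of shaker from where it was at the start of the episode above 0.03 m).
It fails at once if the timer is knocked or moved more than 30 mm (distance of timer from where it was at the start of the episode above 0.03 m).
It also fails if it takes over 54 s, if anything falls off the work surface, if the arm or the gripper's body presses on something with over 40 N, if the wrist force passes 120 N, or if a joint passes its speed limit or range.

## Robot

A 6-joint arm with a two-finger parallel gripper is mounted at the origin on a cart in front of the work surface, level with it; the furniture and walls round the work are solid. World frame = base frame: x ahead of the robot, y to its left, z up, the work surface at z = 0. Lengths are in m, angles in rad, forces in N, time in s.
With the tool pointing down it reaches from about 0.25 to 0.725 m from the base axis. Payload 4 kg.
Tool frame: the origin (TCP) lies at the very end of the fingers, on their centre line; the grasp point (between the pads) lies 19 mm behind it; z points along the fingers, y is the line along which they close (so a half turn about z gives the same grasp; the last joint's range is limited). The gripper opens to 85 mm and grips with 20 to 120 N. Pads are 22 mm wide; open, the fingers measure 114 mm over their backs; the gripper's body (76 mm by 85 mm) begins 54 mm behind the grasp point. The pads swing forward as they close: fully open they stand 13 mm farther back than shut.
Start: joints at [1.103, 0.241, 0.005, 1.335, 0, 1.571], TCP at [0.225, 0.446, 0.231] pointing down, gripper open.
Joint ranges: [-2.72, 2.72], [-1.05, 1.87], [-1.09, 1.28], [-1.99, 2.15], [-1.42, 1.44], [-3.14, 3.14]. Speed limits (rad/s): [2.79, 2.79, 3.14, 3.14, 3.14, 3.14].

## Interface

Orientations are given as a unit quaternion [w, x, y, z].
In Python, from station import * gives the robot as it stands.
- The arm moves only by the tool carry_out, never from a script. Its argument "plan" is a list of rows, each a list of 3 entries, a list of its own where there are three numbers: the finger opening in m, from 0 to 0.0854, then the shift along the tool's x, y, z in m, then the turn, a rotation vector about the tool's x, y, z in rad. In form: [[gripper, [x, y, z], [wx, wy, wz]], ...]. A call has 1 to 5 rows; each row shifts and turns the commanded pose from where the row before left it, along the tool's axes as they then stand; what a row does not reach is not made up. A row lasts 1/12 s, in which the tool goes at most 41.7 mm and 7.16 degrees, less where a joint would pass 70% of its speed; a pose out of reach is approached as far as the arm can. A call is refused whole if a number of a shift passes 0.0417 or a number of a turn 0.125, either way. A call with a gripper value outside its range is refused whole. The fingers move at their own pace and stop on an object; "newtons" is the grip in N (left out, the last holds). Time passes only in rows, so rows that do not move let the fingers close. It gives the time, the measured TCP pose, the force, the opening and the grip force at its end, in the units of the state.
- get_obs(): the state, without advancing time (a new reading comes with each control period).
- grab_frame(name): name is "side" or "top" or "wrist"; returns (picture, depth): 480x640x3 uint8, red, green, blue; 480x640 float32, m along the optical axis (not along the pixel's ray), 0 where there is no reading.
- camera_info(name): a dict with "fx", "fy", "cx", "cy" (pixels), "dist_coeffs" ([k1, k2, p1, p2, k3] as OpenCV has them; the pictures are not rectified), "R" (3x3) and "t" (3): a world point X has camera coordinates R X + t. Camera axes: x right, y down, z forward; pixel columns grow to the right and rows downward; lengths in m; the calibration is good to about 2 mm. A picture is of the moment at which its call begins: read the wrist's pose just before it. camera_info takes no time and is no camera call; for the wrist camera it gives the pose at the moment of the call.
- hand_in(): hands the job in; it is judged then, once.
Trained networks look in the newest picture that a camera, given by its name, has taken for a name from the list of things; names that differ only in an ending like _2 or _b are one class to them, and where a whole thing is asked for, a point or a joint stands for the part that bears it (a point fixed in the world has none). Each returns a list of dicts, best first, with "confidence" (0 to 1); they miss things now and then, are a little off and sometimes report something else, mostly with a low value. They report only what shows in the picture. A call takes as long as a camera call. They do not tell look-alikes from the thing itself.
- look_for(thing, camera): "position" ([x, y, z] in m, in world coordinates, good to about 4 mm: the middle of the surface that is visible of it).
- outline_of(thing, camera): "mask" (480x640 bool, what is visible of it).
- tip_of(thing, camera): "position" ([x, y, z] in m, in world coordinates, good to about 4 mm: a listed point, or the origin of a listed thing).
The state is a dict: "clock": time; "joints": joint angles; "joint_velocities": joint speeds; "tau": joint torques, N m; "ee_pos": TCP position; "tool_rot": TCP orientation; "wrist_force": force on the tool from outside, world axes, zero at the start; "wrist_torque": the same for the moment, N m; "width": opening from 0.0 (shut) to 1.0 (fully open); "grasp_force": force on a finger pad.
Only numpy, scipy, OpenCV 4.12 (cv2) and the standard library are available. Lean on these libraries where they do the work, as an engineer would, in place of code of your own. Each camera call takes 0.05 s, during which the arm holds its last target. There are 200 camera calls.

## Working session

There is one attempt and no reset: what is moved stays moved. The work goes in short steps, Python scripts to look and compute and a tool call to move; the robot and the scene stay as the last step left them, time stands still between calls to the robot, and variables do not carry over. Pictures are saved under pics/ and viewed, at most 10 in all, crops included, and the job is handed in when it is done.

Besides the shell and the picture viewer there is one more tool, called after "Emit:" by a JSON object that holds its "op" and its "data". carry_out: Moves the arm, as the interface text tells. Its arguments: {"type":"object","properties":{"plan":{"type":"array"},"newtons":{"type":"number"}},"required":["plan"]}

```bash
mkdir -p pics
cat > h.py <<'E'
from station import *
import numpy as np, cv2
def save(n,img,box=None,s=1):
    if box: img=img[box[1]:box[3],box[0]:box[2]]
    cv2.imwrite('pics/'+n,cv2.resize(img[:,:,::-1],None,fx=s,fy=s,interpolation=cv2.INTER_CUBIC))
def proj(P,c):
    i=camera_info(c);K=np.array([[i['fx'],0,i['cx']],[0,i['fy'],i['cy']],[0,0,1]])
    return cv2.projectPoints(np.float64(P).reshape(-1,3),cv2.Rodrigues(np.array(i['R']))[0],np.float64(i['t']),K,np.array(i['dist_coeffs']))[0].reshape(-1,2)
def cloud(d,c,m):
    i=camera_info(c);K=np.array([[i['fx'],0,i['cx']],[0,i['fy'],i['cy']],[0,0,1]])
    v,u=np.nonzero(m&(d>0));z=d[v,u]
    n=cv2.undistortPoints(np.float64(np.c_[u,v]).reshape(-1,1,2),K,np.array(i['dist_coeffs'])).reshape(-1,2)
    X=np.c_[n*z[:,None],z]
    return (X-np.array(i['t']))@np.array(i['R'])
E
python3 - <<'E'
from h import *
np.set_printoptions(precision=4,suppress=True)
ims=[]
for c in ['side','top']:
    p,d=grab_frame(c); ims.append(p); save(c+'0.png',p)
    for t in ['jar_centre','shaker','timer','dosing_stand','jar_seat','pin_knob']:
        for r in tip_of(t,c)[:4]: print(c,t,np.round(r['position'],4),round(r['confidence'],2),proj(r['position'],c)[0].round())
o=get_obs();print(o['clock'],o['ee_pos'],o['tool_rot'])
E
```

```text
side jar_centre [ 0.5293 -0.2373  0.0581] 0.86 [351. 198.]
side jar_centre [ 0.6116 -0.2125  0.0563] 0.74 [314. 203.]
side jar_centre [ 0.6673 -0.1425  0.0484] 0.69 [286. 223.]
side shaker [ 0.433  -0.2289  0.0004] 0.82 [391. 222.]
side timer [ 0.6978  0.0213 -0.0011] 0.63 [261. 290.]
side dosing_stand [ 0.508   0.1108 -0.0021] 0.84 [352. 329.]
side dosing_stand [ 0.4317 -0.2266 -0.0021] 0.54 [391. 224.]
side jar_seat [0.4862 0.1883 0.0385] 0.75 [362. 347.]
side pin_knob [0.5084 0.024  0.1056] 0.59 [355. 256.]
top jar_centre [ 0.529 -0.243  0.051] 0.89 [420. 267.]
top jar_centre [ 0.6656 -0.1416  0.0512] 0.76 [373. 206.]
top jar_centre [ 0.6101 -0.2122  0.0507] 0.72 [405. 231.]
top shaker [ 0.4339 -0.2261  0.0005] 0.55 [409. 312.]
top timer [ 0.6966  0.0232 -0.0033] 0.84 [301. 198.]
top dosing_stand [0.5125 0.1097 0.0025] 0.81 [261. 275.]
top dosing_stand [ 0.6117 -0.2107  0.0512] 0.2 [405. 230.]
top jar_seat [0.4901 0.1849 0.0365] 0.95 [226. 283.]
top pin_knob [0.5099 0.0266 0.1034] 0.61 [297. 272.]
0.7 [0.2255 0.4463 0.2313] [0.     0.2318 0.9728 0.    ]
```

View pics/side0.png

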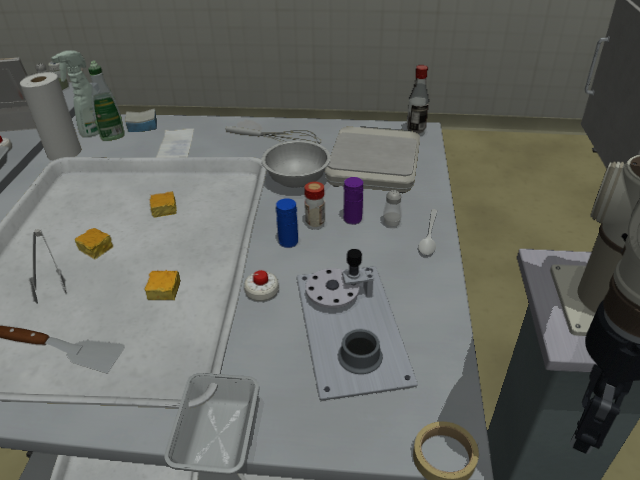

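View pics/top0.png

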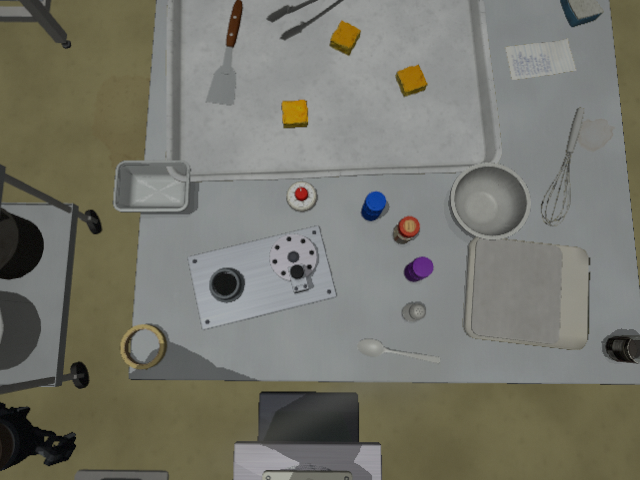

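Run:
```python
from h import *
p=cv2.imread('pics/side0.png')[:,:,::-1]; save('side0c.png',p,(250,150,430,270),4.4)
```

```text
(no output)
```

View pics/side0c.png

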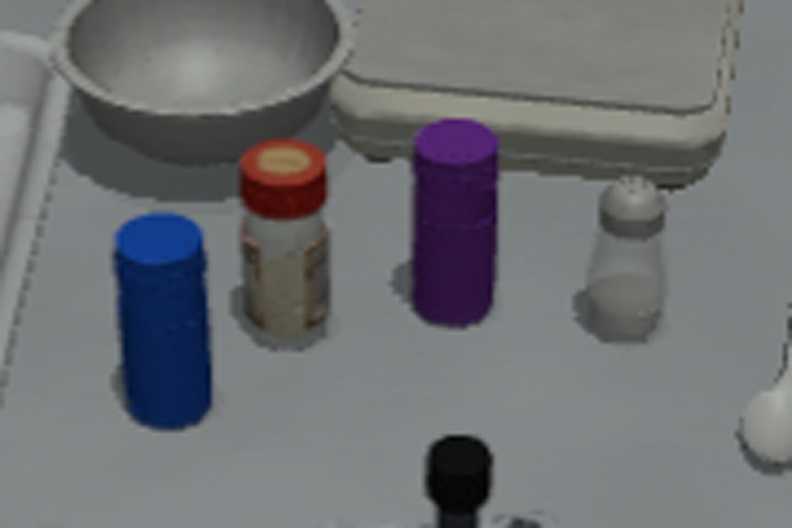

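Candidates in side view: blue (286,223), red-lidded printed jar (314,203) and purple (351,198). The red-lidded jar is the real one: it is printed, has a flat lid, and is neither blue nor purple. The crop confirms it, with the shaker at (391,222). The top view shows the collar at (226,283), the knob at (297,272) and the timer (cherry-topped cake look) at (301,198).

```bash
cat >> h.py <<'E'
from scipy.optimize import least_squares
def circ(P,r=None):
    c0=np.r_[P[:,:2].mean(0),r or .02]
    f=lambda c:np.hypot(*(P[:,:2]-c[:2]).T)-(r or c[2])
    return least_squares(f,c0,loss='soft_l1',f_scale=.001).x
def near(P,c,R,z0,z1): return P[(np.hypot(*(P[:,:2]-np.array(c)).T)<R)&(P[:,2]>z0)&(P[:,2]<z1)]
E
python3 - <<'E'
from h import *
np.set_printoptions(precision=4,suppress=True)
for c in ['top','side']:
    p,d=grab_frame(c); P=cloud(d,c,np.ones(d.shape,bool))
    for n,ctr,R,z0,z1 in [('jarlid',(.611,-.212),.035,.1,.115),('rim',(.488,.186),.045,.045,.055),('rimall',(.488,.186),.04,.015,.055),('knob',(.509,.025),.025,.11,.125),('blue',(.666,-.142),.035,.09,.12),('purple',(.529,-.24),.035,.09,.12)]:
        Q=near(P,ctr,R,z0,z1)
        if len(Q)>5: print(c,n,len(Q),'mean',Q.mean(0),'mid',(Q.min(0)+Q.max(0))/2,'ext',np.ptp(Q,0),'zmed',np.median(Q[:,2]),'circ',circ(Q))
    b=near(P,(.611,-.212),.3,.02,.3); b=b[np.hypot(*(b[:,:2]-[.611,-.212]).T)>.03]
    dv=b[:,:2]-[.611,-.212]; az=np.degrees(np.arctan2(dv[:,1],dv[:,0])); r=np.hypot(*dv.T)
    print([(a,round(r[(az>=a)&(az<a+20)].min(),3)) for a in range(-180,180,20) if ((az>=a)&(az<a+20)).any()])
E
```

```text
top jarlid 335 mean [ 0.6111 -0.2095  0.1062] mid [ 0.6107 -0.2104  0.106 ] ext [0.0427 0.0431 0.0111] zmed 0.10628700154245026 circ [ 0.6111 -0.2094  0.0158]
top rim 244 mean [0.49   0.1866 0.0497] mid [0.4907 0.1867 0.0498] ext [0.0636 0.0656 0.0095] zmed 0.04959008467427076 circ [0.4902 0.1867 0.0301]
top rimall 924 mean [0.4877 0.1843 0.0359] mid [0.4882 0.1857 0.0348] ext [0.0768 0.0788 0.0395] zmed 0.03567727244708431 circ [0.4875 0.1835 0.0276]
top knob 149 mean [0.5108 0.0272 0.1176] mid [0.5112 0.0266 0.1172] ext [0.0273 0.0269 0.0128] zmed 0.11762999703691907 circ [0.5108 0.027  0.0101]
top blue 362 mean [ 0.6637 -0.1383  0.1051] mid [ 0.6649 -0.1384  0.101 ] ext [0.0449 0.0439 0.0216] zmed 0.10582956263908548 circ [ 0.6638 -0.1382  0.0165]
top purple 384 mean [ 0.5238 -0.2347  0.1054] mid [ 0.525  -0.2357  0.1014] ext [0.0443 0.0431 0.0224] zmed 0.10623284784849132 circ [ 0.5238 -0.2348  0.0164]
[(-180, np.float64(0.067)), (-160, np.float64(0.069)), (-140, np.float64(0.158)), (-120, np.float64(0.147)), (-100, np.float64(0.116)), (-80, np.float64(0.109)), (-60, np.float64(0
[... 924 characters left out ...]
-0.1361  0.0999] ext [0.0451 0.0533 0.0197] zmed 0.10318024461832012 circ [ 0.6651 -0.1354  0.0177]
side purple 265 mean [ 0.5253 -0.2292  0.1016] mid [ 0.5261 -0.2355  0.0994] ext [0.0438 0.0505 0.0185] zmed 0.10357305752846055 circ [ 0.5252 -0.233   0.0176]
[(-180, np.float64(0.066)), (-160, np.float64(0.068)), (-140, np.float64(0.161)), (-120, np.float64(0.143)), (-100, np.float64(0.116)), (-80, np.float64(0.108)), (-60, np.float64(0.109)), (-40, np.float64(0.15)), (-20, np.float64(0.138)), (0, np.float64(0.137)), (20, np.float64(0.095)), (40, np.float64(0.067)), (60, np.float64(0.073)), (80, np.float64(0.206)), (100, np.float64(0.203)), (120, np.float64(0.253)), (160, np.float64(0.075))]
```

```bash
cat >> h.py <<'E'
from scipy.spatial.transform import Rotation as Ro
import json
def state():
    o=get_obs();R=Ro.from_quat(np.roll(o['tool_rot'],-1)).as_matrix()
    return o,np.array(o['ee_pos']),R
def plan(tgt,az,n,g,nr=None):
    "rows of straight travel to tgt with the tool down and its y axis at azimuth az (mod 180)"
    o,p,R=state(); nr=nr or n
    down=lambda a:np.c_[[np.sin(a),-np.cos(a),0],[np.cos(a),np.sin(a),0],[0,0,-1]]
    Rt=min([down(az),down(az+np.pi)],key=lambda M:Ro.from_matrix(R.T@M).magnitude())
    w=Ro.from_matrix(R.T@Rt).as_rotvec(); step=(np.array(tgt)-p)/n; rows=[]
    for k in range(n):
        s=np.round(R.T@(np.array(tgt)-p)/(n-k),4); t=np.round(w/nr,3) if k<nr else np.zeros(3)
        p=p+R@s; R=R@Ro.from_rotvec(t).as_matrix()
        rows.append([g,(s+0).tolist(),(t+0).tolist()])
    for i in range(0,n,5): print(json.dumps(rows[i:i+5]))
    print('end',p.round(4),'tilt',round(np.degrees(np.arccos(-R[2,2])),2),'z',o['clock'],'q6',o['joints'][5])
E
python3 - <<'E'
from h import *
plan([.6113,-.2095,.235],np.radians(-50),20,.085)
E
```

```text
Traceback (most recent call last):
  File "h.py", line 30, in plan
    Rt=min([down(az),down(az+np.pi)],key=lambda M:Ro.from_matrix(R.T@M).magnitude())
  File "h.py", line 30, in <lambda>
    Rt=min([down(az),down(az+np.pi)],key=lambda M:Ro.from_matrix(R.T@M).magnitude())
                                                  ~~~~~~~~~~~~~~^^^^^^^
  File "scipy/spatial/transform/_rotation.pyx", line 1143, in scipy.spatial.transform._rotation.Rotation.from_matrix
ValueError: Non-positive determinant (left-handed or null coordinate frame) in rotation matrix 0: [[ 3.93926687e-01 -9.19141863e-01  2.52714971e-05]
 [-9.19141861e-01 -3.93926688e-01 -6.73261380e-05]
 [-7.18373890e-05 -3.29347170e-06  9.99999997e-01]].
```

```bash
sed -i 's/np.c_\[\[np.sin(a),-np.cos(a),0\]/np.c_[[-np.sin(a),np.cos(a),0]/; s/^    Rt=min.*/    Rt=down(az)/; s/(mod 180)//' h.py
python3 - <<'E'
from h import *
plan([.6113,-.2095,.235],np.radians(-50),20,.085)
E
```

```text
[[0.085, [-0.032, -0.0206, -0.0002], [0.0, 0.0, 0.099]], [0.085, [-0.0339, -0.0173, -0.0002], [0.0, 0.0, 0.099]], [0.085, [-0.0354, -0.0139, -0.0002], [0.0, 0.0, 0.099]], [0.085, [-0.0366, -0.0103, -0.0002], [0.0, 0.0, 0.099]], [0.085, [-0.0375, -0.0066, -0.0002], [0.0, 0.0, 0.099]]]
[[0.085, [-0.0379, -0.0029, -0.0002], [0.0, 0.0, 0.099]], [0.085, [-0.038, 0.0009, -0.0002], [0.0, 0.0, 0.099]], [0.085, [-0.0378, 0.0046, -0.0002], [0.0, 0.0, 0.099]], [0.085, [-0.0371, 0.0083, -0.0002], [0.0, 0.0, 0.099]], [0.085, [-0.0361, 0.012, -0.0002], [0.0, 0.0, 0.099]]]
[[0.085, [-0.0348, 0.0155, -0.0002], [0.0, 0.0, 0.099]], [0.085, [-0.0331, 0.0188, -0.0002], [0.0, 0.0, 0.099]], [0.085, [-0.031, 0.022, -0.0002], [0.0, 0.0, 0.099]], [0.085, [-0.0287, 0.025, -0.0002], [0.0, 0.0, 0.099]], [0.085, [-0.0261, 0.0277, -0.0001], [0.0, 0.0, 0.099]]]
[[0.085, [-0.0232, 0.0301, -0.0002], [0.0, 0.0, 0.099]], [0.085, [-0.0201, 0.0323, -0.0001], [0.0, 0.0, 0.099]], [0.085, [-0.0169, 0.0341, -0.0002], [0.0, 0.0, 0.099]], [0.085, [-0.0134, 0.0356, -0.0001], [0.0, 0.0, 0.099]], [0.085, [-0.0098, 0.0367, -0.0002], [0.0, 0.0, 0.099]]]
end [ 0.6113 -0.2095  0.235 ] tilt 0.0 z 0.8 q6 1.5707834821179707
```

Emit:
{"op": "carry_out", "data": {"plan": [[0.085,[-0.032,-0.021,0],[0,0,0.099]],[0.085,[-0.034,-0.017,0],[0,0,0.099]],[0.085,[-0.035,-0.014,0],[0,0,0.099]],[0.085,[-0.037,-0.01,0],[0,0,0.099]],[0.085,[-0.037,-0.007,0],[0,0,0.099]]], "newtons": 40}}

```text
clock: 1.22
ee_pos: [0.322, 0.281, 0.2314]
tool_rot: [0.0, 0.465, 0.885, 0.0]
wrist_force: [0.8, 0.4, -0.2]
width: 0.995
grasp_force: 0.0
```

Emit:
{"op": "carry_out", "data": {"plan": [[0.085,[-0.038,-0.003,0],[0,0,0.099]],[0.085,[-0.038,0.001,0],[0,0,0.099]],[0.085,[-0.038,0.005,0],[0,0,0.099]],[0.085,[-0.037,0.008,0],[0,0,0.099]],[0.085,[-0.036,0.012,0],[0,0,0.099]]]}}

```text
clock: 1.63
ee_pos: [0.4187, 0.1167, 0.2316]
tool_rot: [0.0, 0.668, 0.744, 0.0]
wrist_force: [0.1, 1.3, 0.4]
width: 0.998
grasp_force: 0.0
```

Emit:
{"op": "carry_out", "data": {"plan": [[0.085,[-0.035,0.015,0],[0,0,0.099]],[0.085,[-0.033,0.019,0],[0,0,0.099]],[0.085,[-0.031,0.022,0],[0,0,0.099]],[0.085,[-0.029,0.025,0],[0,0,0.099]],[0.085,[-0.026,0.028,0],[0,0,0.099]]]}}

```text
clock: 2.05
ee_pos: [0.5152, -0.0479, 0.2315]
tool_rot: [0.0, 0.83, 0.558, 0.0]
wrist_force: [1.1, 0.9, 0.0]
width: 0.995
grasp_force: 0.0
```

Emit:
{"op": "carry_out", "data": {"plan": [[0.085,[-0.023,0.03,0],[0,0,0.099]],[0.085,[-0.02,0.032,0],[0,0,0.099]],[0.085,[-0.017,0.034,0],[0,0,0.099]],[0.085,[-0.013,0.036,0],[0,0,0.099]],[0.085,[-0.01,0.037,0],[0,0,0.099]]]}}

```text
clock: 2.47
ee_pos: [0.6119, -0.2115, 0.2312]
tool_rot: [-0.0, 0.941, 0.338, 0.0]
wrist_force: [1.7, 0.2, 0.2]
width: 0.997
grasp_force: 0.0
```

Run:
```python
from h import *
np.set_printoptions(precision=4,suppress=True)
p,d=grab_frame('wrist'); P=cloud(d,'wrist',np.ones(d.shape,bool))
Q=near(P,(.611,-.21),.035,.1,.115)
if len(Q): print(len(Q),(Q.min(0)+Q.max(0))/2,np.ptp(Q,0),np.median(Q[:,2]))
save('w1.png',p)
print(tip_of('jar_centre','wrist'))
plan([.6113,-.2095,.077],np.radians(-50),6,.085)
```

```text
2071 [ 0.6161 -0.2176  0.1034] [0.0436 0.0434 0.0067] 0.1045089407680678
[{'position': [0.6074, -0.213, 0.0567], 'confidence': 0.95}, {'position': [0.5268, -0.2411, 0.055], 'confidence': 0.64}]
[[0.085, [0.0004, -0.0008, 0.0252], [0.0, 0.0, -0.002]], [0.085, [0.0004, -0.0008, 0.0252], [0.0, 0.0, -0.002]], [0.085, [0.0004, -0.0009, 0.0252], [0.0, 0.0, -0.002]], [0.085, [0.0005, -0.0008, 0.0252], [0.0, 0.0, -0.002]], [0.085, [0.0004, -0.0009, 0.0252], [0.0, 0.0, -0.002]]]
[[0.085, [0.0005, -0.0008, 0.0252], [0.0, 0.0, -0.002]]]
end [ 0.6113 -0.2095  0.077 ] tilt 0.11 z 2.5667 q6 2.1181711487086647
```

View pics/w1.png

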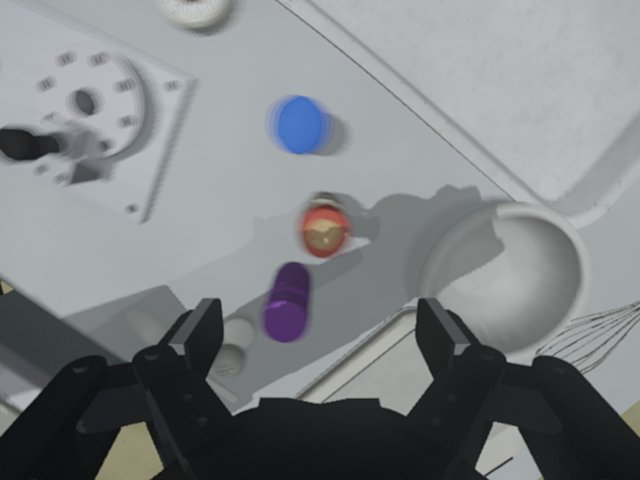

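The wrist view is motion-blurred: red lid (325,230), purple (288,305), blue (300,125). I'll retake the measurement now that the arm is at rest.

Run:
```python
from h import *
np.set_printoptions(precision=4,suppress=True)
p,d=grab_frame('wrist'); P=cloud(d,'wrist',np.ones(d.shape,bool))
Q=near(P,(.611,-.21),.035,.1,.115)
print(len(Q),(Q.min(0)+Q.max(0))/2,np.ptp(Q,0),np.median(Q[:,2]))
print(tip_of('jar_centre','wrist')[0]); print(state()[1])
```

```text
2165 [ 0.6123 -0.2075  0.1056] [0.0443 0.0432 0.0102] 0.1079519851607188
{'position': [0.5297, -0.2392, 0.0542], 'confidence': 0.93}
[ 0.6111 -0.2107  0.2297]
```

Emit:
{"op": "carry_out", "data": {"plan": [[0.085,[0.002,-0.001,0.03],[0,0,0]],[0.085,[0,0,0.04],[0,0,0]],[0.085,[0,0,0.04],[0,0,0]],[0.085,[0,0,0.03],[0,0,0]],[0.085,[0,0,0.013],[0,0,0]]]}}

```text
clock: 3.08
ee_pos: [0.6083, -0.2048, 0.0737]
tool_rot: [-0.003, 0.94, 0.341, -0.003]
wrist_force: [-0.8, 0.4, -0.4]
width: 1.0
grasp_force: 0.0
```

Emit:
{"op": "carry_out", "data": {"plan": [[0.085,[0,0,0],[0,0,0]],[0.03,[0,0,0],[0,0,0]],[0.03,[0,0,0],[0,0,0]],[0.03,[0,0,0],[0,0,0]],[0.03,[0,0,0],[0,0,0]]], "newtons": 40}}

```text
clock: 3.5
ee_pos: [0.6139, -0.208, 0.0813]
tool_rot: [0.002, 0.94, 0.34, 0.002]
wrist_force: [-0.0, 0.3, 3.0]
width: 0.508
grasp_force: 40.3
```

Emit:
{"op": "carry_out", "data": {"plan": [[0.03,[0,0,0],[0,0,0]],[0.03,[0,0,0],[0,0,0]]]}}

```text
clock: 3.67
ee_pos: [0.6138, -0.208, 0.0812]
tool_rot: [0.001, 0.94, 0.34, 0.002]
wrist_force: [-1.0, 0.6, 6.3]
width: 0.506
grasp_force: 40.4
```

Emit:
{"op": "carry_out", "data": {"plan": [[0.03,[0,0,-0.01],[0,0,0]],[0.03,[0,0,-0.025],[0,0,0]],[0.03,[0,0,-0.035],[0,0,0]],[0.03,[0,0,-0.035],[0,0,0]],[0.03,[0,0,-0.035],[0,0,0]]]}}

```text
clock: 4.08
ee_pos: [0.6116, -0.2076, 0.2202]
tool_rot: [-0.0, 0.94, 0.34, -0.0]
wrist_force: [1.7, -0.6, -0.6]
width: 0.505
grasp_force: 40.9
```

Emit:
{"op": "carry_out", "data": {"plan": [[0.03,[0,0,-0.02],[0,0,0]],[0.03,[0,0,0],[0,0,0]],[0.03,[0,0,0],[0,0,0]],[0.03,[0,0,0],[0,0,0]]]}}

```text
clock: 4.42
ee_pos: [0.6115, -0.2075, 0.2374]
tool_rot: [-0.001, 0.94, 0.34, -0.001]
wrist_force: [0.1, 0.1, -2.0]
width: 0.505
grasp_force: 41.0
```

Run:
```python
from h import *
o,p,R=state();print(p,o['wrist_force'],np.degrees(np.arctan2(R[1,1],R[0,1])))
a,d=grab_frame('side'); save('s2.png',a,(230,100,450,265),3.6)
plan([.4902,.187,.235],np.radians(-20),14,.03)
```

```text
[ 0.61153678 -0.20751136  0.23735752] [ 0.12714893  0.09273142 -2.03622503] -50.25282282276427
[[0.03, [0.0114, -0.0272, 0.0002], [0.0, 0.0, -0.038]], [0.03, [0.0124, -0.0267, 0.0002], [0.0, 0.0, -0.038]], [0.03, [0.0134, -0.0262, 0.0002], [0.0, 0.0, -0.038]], [0.03, [0.0144, -0.0257, 0.0002], [0.0, 0.0, -0.038]], [0.03, [0.0153, -0.0252, 0.0001], [0.0, 0.0, -0.038]]]
[[0.03, [0.0163, -0.0246, 0.0002], [0.0, 0.0, -0.038]], [0.03, [0.0172, -0.0239, 0.0001], [0.0, 0.0, -0.038]], [0.03, [0.0181, -0.0232, 0.0002], [0.0, 0.0, -0.038]], [0.03, [0.019, -0.0225, 0.0001], [0.0, 0.0, -0.038]], [0.03, [0.0198, -0.0218, 0.0002], [0.0, 0.0, -0.038]]]
[[0.03, [0.0207, -0.021, 0.0001], [0.0, 0.0, -0.038]], [0.03, [0.0214, -0.0203, 0.0002], [0.0, 0.0, -0.038]], [0.03, [0.0222, -0.0194, 0.0001], [0.0, 0.0, -0.038]], [0.03, [0.0229, -0.0185, 0.0002], [0.0, 0.0, -0.038]]]
end [0.4902 0.187  0.235 ] tilt 0.2 z 4.4667 q6 2.1207563201790465
```

View pics/s2.png

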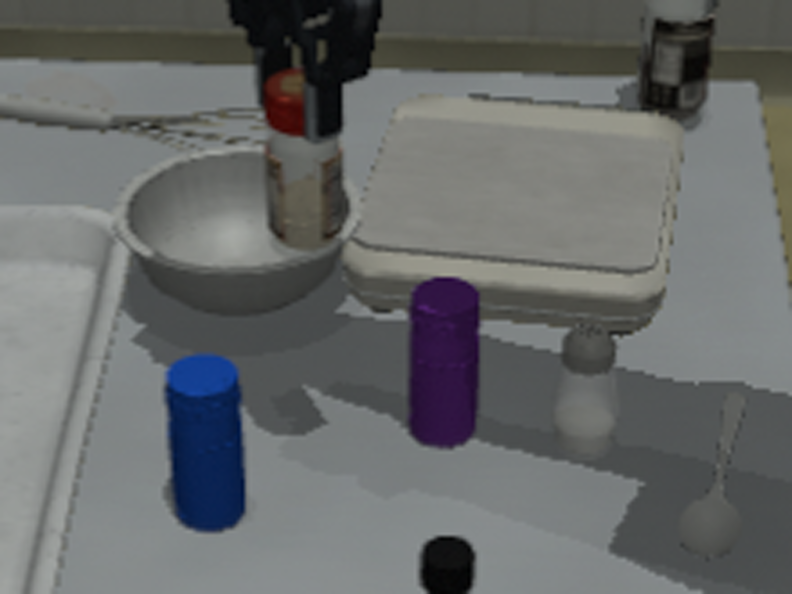

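The jar is held by its lid at crop (295,150), possibly leaning a little; the neighbours are untouched. I'll carry it over and measure the lean above the collar.

Emit:
{"op": "carry_out", "data": {"plan": [[0.03,[0.011,-0.027,0],[0,0,-0.038]],[0.03,[0.012,-0.027,0],[0,0,-0.038]],[0.03,[0.013,-0.026,0],[0,0,-0.038]],[0.03,[0.014,-0.026,0],[0,0,-0.038]],[0.03,[0.015,-0.025,0],[0,0,-0.038]]]}}

```text
clock: 4.88
ee_pos: [0.5657, -0.0669, 0.2359]
tool_rot: [-0.001, 0.904, 0.428, -0.002]
wrist_force: [-0.7, 0.6, -0.8]
width: 0.509
grasp_force: 41.1
```

Emit:
{"op": "carry_out", "data": {"plan": [[0.03,[0.016,-0.025,0],[0,0,-0.038]],[0.03,[0.017,-0.024,0],[0,0,-0.038]],[0.03,[0.018,-0.023,0],[0,0,-0.038]],[0.03,[0.019,-0.022,0],[0,0,-0.038]],[0.03,[0.02,-0.022,0],[0,0,-0.038]]]}}

```text
clock: 5.3
ee_pos: [0.5223, 0.0734, 0.2362]
tool_rot: [-0.001, 0.859, 0.512, -0.002]
wrist_force: [-0.2, -0.1, -0.0]
width: 0.505
grasp_force: 41.1
```

Emit:
{"op": "carry_out", "data": {"plan": [[0.03,[0.021,-0.021,0],[0,0,-0.038]],[0.03,[0.021,-0.02,0],[0,0,-0.038]],[0.03,[0.022,-0.019,0],[0,0,-0.038]],[0.03,[0.022,-0.018,0],[0,0,-0.038]],[0.03,[0,0,0],[0,0,0]]]}}

```text
clock: 5.72
ee_pos: [0.4876, 0.1873, 0.2362]
tool_rot: [-0.002, 0.816, 0.578, -0.002]
wrist_force: [-0.5, -0.1, -1.3]
width: 0.506
grasp_force: 41.2
```

Emit:
{"op": "carry_out", "data": {"plan": [[0.03,[0,0,0],[0,0,0]],[0.03,[0,0,0],[0,0,0]],[0.03,[0,0,0],[0,0,0]],[0.03,[0,0,0],[0,0,0]]]}}

```text
clock: 6.05
ee_pos: [0.4904, 0.1824, 0.2378]
tool_rot: [-0.0, 0.819, 0.574, -0.001]
wrist_force: [0.3, -0.1, -0.6]
width: 0.509
grasp_force: 41.2
```

```bash
cat >> h.py <<'E'
def jaraxis(c,r=.021):
    p,d=grab_frame(c); m=outline_of('jar_centre',c)
    o,tcp,R=state()
    for q in m:
        P=cloud(d,c,cv2.erode(q['mask'].astype(np.uint8),np.ones((3,3)))>0); P=P[np.hypot(*(P[:,:2]-tcp[:2]).T)<.045]
        if len(P)<100: continue
        zt=tcp[2]; B=P[(P[:,2]<zt+.0)&(P[:,2]>zt-.08)]   # body below the fingers
        # cylinder fit: axis through (x,y) at zt with slopes
        z0=np.median(B[:,2]); w=(B[:,2]-z0)
        def f(v):
            dz=B[:,2]-zt; return np.hypot(B[:,0]-v[0]-v[2]*dz,B[:,1]-v[1]-v[3]*dz)-r
        cam=camera_info(c); cc=-np.array(cam['R']).T@np.array(cam['t']); u=(B.mean(0)-cc)[:2];u/=np.hypot(*u)
        s=least_squares(f,np.r_[B[:,:2].mean(0)+.014*u,0,0],loss='soft_l1',f_scale=.001)
        v=s.x; print(c,len(B),'tcp',tcp.round(4),'axis@tcp',v[:2].round(4),'slope',v[2:].round(3),'rms',np.sqrt(np.mean(f(v)**2)).round(4),'zrange',B[:,2].min().round(4),B[:,2].max().round(4))
        return p,d,v
    print('none',c); return p,d,None
E
python3 - <<'E'
from h import *
p,d,v=jaraxis('side'); save('s3.png',p,(270,200,470,350),4)
jaraxis('top'); print(get_obs()['width'])
E
```

```text
side 960 tcp [0.4905 0.1825 0.2381] axis@tcp [0.4896 0.1804] slope [-0.014 -0.005] rms 0.0011 zrange 0.1593 0.2381
top 125 tcp [0.4905 0.1828 0.2383] axis@tcp [0.4889 0.1788] slope [0.003 0.013] rms 0.0005 zrange 0.173 0.2364
0.5053803110675528
```

View pics/s3.png

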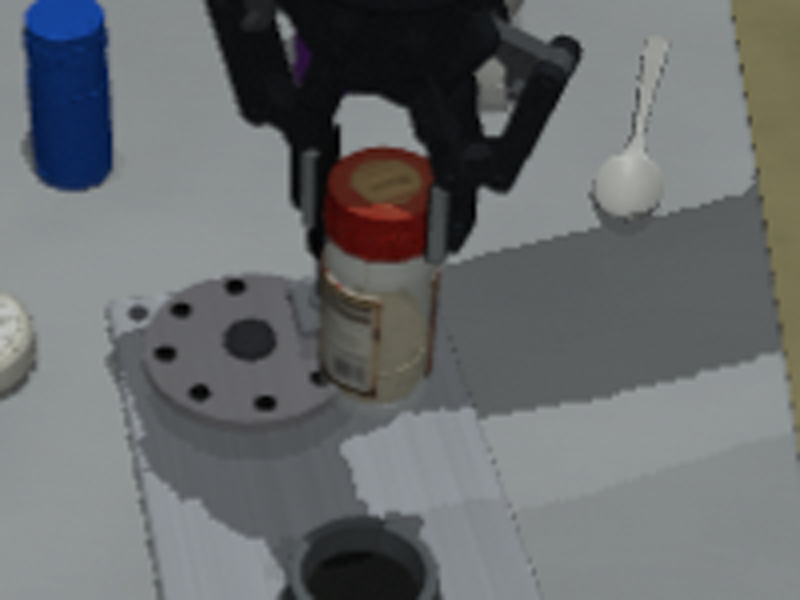

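Emit:
{"op": "carry_out", "data": {"plan": [[0.03,[0.007,-0.002,0.01],[0,0,0]],[0.03,[0,0,0.025],[0,0,0]],[0.03,[0,0,0.03],[0,0,0]],[0.03,[0,0,0.02],[0,0,0]],[0.03,[0,0,0.01],[0,0,0]]]}}

```text
clock: 6.67
ee_pos: [0.4886, 0.1903, 0.1396]
tool_rot: [-0.001, 0.818, 0.575, -0.003]
wrist_force: [-0.1, -0.1, -1.4]
width: 0.506
grasp_force: 41.2
```

Emit:
{"op": "carry_out", "data": {"plan": [[0.03,[0,0,0],[0,0,0]],[0.03,[0,0,0],[0,0,0]],[0.03,[0,0,0],[0,0,0]],[0.03,[0,0,0],[0,0,0]]]}}

```text
clock: 7.0
ee_pos: [0.492, 0.1913, 0.145]
tool_rot: [0.0, 0.818, 0.575, 0.002]
wrist_force: [-0.5, 0.2, -1.0]
width: 0.511
grasp_force: 41.2
```

Run:
```python
from h import *
np.set_printoptions(precision=4,suppress=True)
for c in ['side','top']:
    p,d,v=jaraxis(c)
    P=cloud(d,c,np.ones(d.shape,bool)); Q=near(P,(.49,.187),.042,.044,.054); print(len(Q),circ(Q,.030),(Q.min(0)+Q.max(0))/2,np.ptp(Q,0))
    if c=='side': save('s4.png',p,(270,220,470,370),4)
```

```text
side 748 tcp [0.4917 0.1912 0.1447] axis@tcp [0.4909 0.1897] slope [-0.02  -0.006] rms 0.0011 zrange 0.0657 0.1447
258 [0.4903 0.1883 0.03  ] [0.4899 0.1926 0.048 ] [0.0649 0.0564 0.008 ]
top 86 tcp [0.4913 0.191  0.1443] axis@tcp [0.4897 0.1879] slope [-0.005  0.019] rms 0.0005 zrange 0.0868 0.1422
159 [0.4901 0.1866 0.03  ] [0.4908 0.1817 0.0489] [0.0641 0.0562 0.0097]
```

View pics/s4.png

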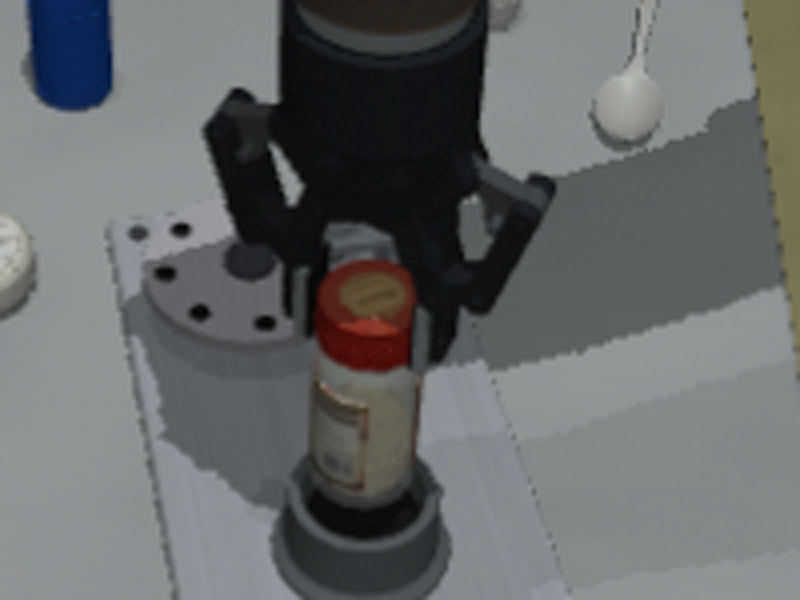

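The jar is upright with its underside just above the collar mouth at crop (365,500), centred to about 1–2 mm. Next is a gentle descent.

Emit:
{"op": "carry_out", "data": {"plan": [[0.03,[-0.001,0,0.006],[0,0,0]],[0.03,[0,0,0.006],[0,0,0]],[0.03,[0,0,0.006],[0,0,0]],[0.03,[0,0,0.004],[0,0,0]],[0.03,[0,0,0.002],[0,0,0]]]}}

```text
clock: 7.62
ee_pos: [0.4896, 0.1895, 0.118]
tool_rot: [-0.0, 0.818, 0.575, -0.001]
wrist_force: [0.0, 1.1, -0.7]
width: 0.51
grasp_force: 41.2
```

Emit:
{"op": "carry_out", "data": {"plan": [[0.03,[0,0,0.002],[0,0,0]],[0.03,[0,0,0.002],[0,0,0]],[0.03,[0,0,0.002],[0,0,0]],[0.03,[0,0,0],[0,0,0]],[0.03,[0,0,0],[0,0,0]]]}}

```text
clock: 8.03
ee_pos: [0.4904, 0.19, 0.1137]
tool_rot: [-0.0, 0.818, 0.575, 0.0]
wrist_force: [-1.4, -0.4, 3.7]
width: 0.504
grasp_force: 41.6
```

Pad contact, about 2 mm down. Press on.

Emit:
{"op": "carry_out", "data": {"plan": [[0.03,[0,0,0.002],[0,0,0]],[0.03,[0,0,0.002],[0,0,0]],[0.03,[0,0,0.002],[0,0,0]],[0.03,[0,0,0.002],[0,0,0]],[0.03,[0,0,0],[0,0,0]]]}}

```text
clock: 8.45
ee_pos: [0.4905, 0.1901, 0.1062]
tool_rot: [-0.0, 0.818, 0.575, 0.001]
wrist_force: [-2.3, -0.0, 6.8]
width: 0.503
grasp_force: 42.0
```

Emit:
{"op": "carry_out", "data": {"plan": [[0.03,[0,0,0.002],[0,0,0]],[0.03,[0,0,0.001],[0,0,0]],[0.03,[0,0,0],[0,0,0]],[0.03,[0,0,0],[0,0,0]]]}}

```text
clock: 8.78
ee_pos: [0.4909, 0.1905, 0.1059]
tool_rot: [-0.0, 0.818, 0.575, 0.002]
wrist_force: [-6.3, -0.9, 22.3]
width: 0.505
grasp_force: 43.2
```

Bottomed: 22 N with no further travel. Ease up and release.

Emit:
{"op": "carry_out", "data": {"plan": [[0.03,[0,0,-0.003],[0,0,0]],[0.03,[0,0,-0.003],[0,0,0]],[0.03,[0,0,-0.003],[0,0,0]],[0.03,[0,0,-0.003],[0,0,0]],[0.03,[0,0,0],[0,0,0]]]}}

```text
clock: 9.2
ee_pos: [0.4906, 0.19, 0.1147]
tool_rot: [-0.0, 0.818, 0.575, 0.0]
wrist_force: [-2.1, -0.2, 3.0]
width: 0.505
grasp_force: 41.4
```

Emit:
{"op": "carry_out", "data": {"plan": [[0.03,[0,0,0],[0,0,0]],[0.03,[0,0,0],[0,0,0]]]}}

```text
clock: 9.37
ee_pos: [0.4905, 0.1898, 0.1141]
tool_rot: [0.0, 0.818, 0.575, -0.0]
wrist_force: [-1.2, -1.3, 2.6]
width: 0.511
grasp_force: 41.4
```

Run:
```python
from h import *
o,p,R=state();print(p,o['wrist_force'])
jaraxis('side');jaraxis('top')
```

```text
[0.49048647 0.18983675 0.11411709] [-1.15625618 -1.29725902  2.58833004]
side 672 tcp [0.4905 0.1898 0.1141] axis@tcp [0.4895 0.1883] slope [-0.014 -0.003] rms 0.0011 zrange 0.0425 0.1138
top 86 tcp [0.4905 0.1898 0.1141] axis@tcp [0.4885 0.1865] slope [-0.     0.024] rms 0.0006 zrange 0.0543 0.1121
```

Emit:
{"op": "carry_out", "data": {"plan": [[0.03,[0,0,-0.0015],[0,0,0]],[0.03,[0,0,0],[0,0,0]],[0.047,[0,0,0],[0,0,0]],[0.055,[0,0,0],[0,0,0]],[0.07,[0,0,0],[0,0,0]]]}}

```text
clock: 9.98
ee_pos: [0.4905, 0.1898, 0.1156]
tool_rot: [0.0, 0.818, 0.575, -0.0]
wrist_force: [0.3, -0.7, -0.2]
width: 0.763
grasp_force: 0.0
```

Emit:
{"op": "carry_out", "data": {"plan": [[0.085,[0,0,0],[0,0,0]],[0.085,[0,0,0],[0,0,0]],[0.085,[0,0,0],[0,0,0]],[0.085,[0,0,-0.02],[0,0,0]],[0.085,[0,0,-0.03],[0,0,0]]]}}

```text
clock: 10.4
ee_pos: [0.4879, 0.1889, 0.1632]
tool_rot: [-0.001, 0.818, 0.575, -0.004]
wrist_force: [1.0, -0.0, -0.3]
width: 0.993
grasp_force: 0.0
```

Emit:
{"op": "carry_out", "data": {"plan": [[0.085,[0,0,-0.035],[0,0,0]],[0.085,[0,0,-0.03],[0,0,0]],[0.085,[0,0,0],[0,0,0]],[0.085,[0,0,0],[0,0,0]]]}}

```text
clock: 10.73
ee_pos: [0.4918, 0.1904, 0.2331]
tool_rot: [0.001, 0.818, 0.575, 0.003]
wrist_force: [0.6, 0.1, -0.9]
width: 0.997
grasp_force: 0.0
```

Run:
```python
from h import *
np.set_printoptions(precision=4,suppress=True)
o,tcp,R=state(); print(tcp)
for c in ['side','top']:
    p,d=grab_frame(c)
    if c=='side': save('s5.png',p,(270,200,470,350),4)
    P=cloud(d,c,np.ones(d.shape,bool))
    Q=near(P,(.49,.187),.035,.128,.148)
    if len(Q): print(c,len(Q),(Q.min(0)+Q.max(0))/2,np.ptp(Q,0),np.median(Q[:,2]))
    Q=near(P,(.511,.027),.025,.11,.125)
    if len(Q): print(c,'knob',len(Q),(Q.min(0)+Q.max(0))/2,np.ptp(Q,0))
plan([.5112,.0278,.215],np.radians(-20),6,.085)
```

```text
[0.4918 0.1904 0.2331]
side 547 [0.4901 0.1869 0.1356] [0.0431 0.0465 0.0151] 0.13933671149664953
side knob 140 [0.5114 0.0284 0.1151] [0.0285 0.0284 0.0096]
top 366 [0.4897 0.1862 0.1376] [0.0438 0.0428 0.0174] 0.14125160173880424
top knob 154 [0.5113 0.0266 0.1164] [0.0275 0.0269 0.0121]
[[0.085, [-0.0242, 0.0125, 0.0025], [0.0, 0.0, 0.001]], [0.085, [-0.0242, 0.0125, 0.0025], [0.0, 0.0, 0.001]], [0.085, [-0.0241, 0.0125, 0.0025], [0.0, 0.0, 0.001]], [0.085, [-0.0241, 0.0125, 0.0025], [0.0, 0.0, 0.001]], [0.085, [-0.0241, 0.0126, 0.0025], [0.0, 0.0, 0.001]]]
[[0.085, [-0.0242, 0.0126, 0.0025], [0.0, 0.0, 0.001]]]
end [0.5112 0.0278 0.215 ] tilt 0.07 z 10.8333 q6 2.2851649040401782
```

View pics/s5.png

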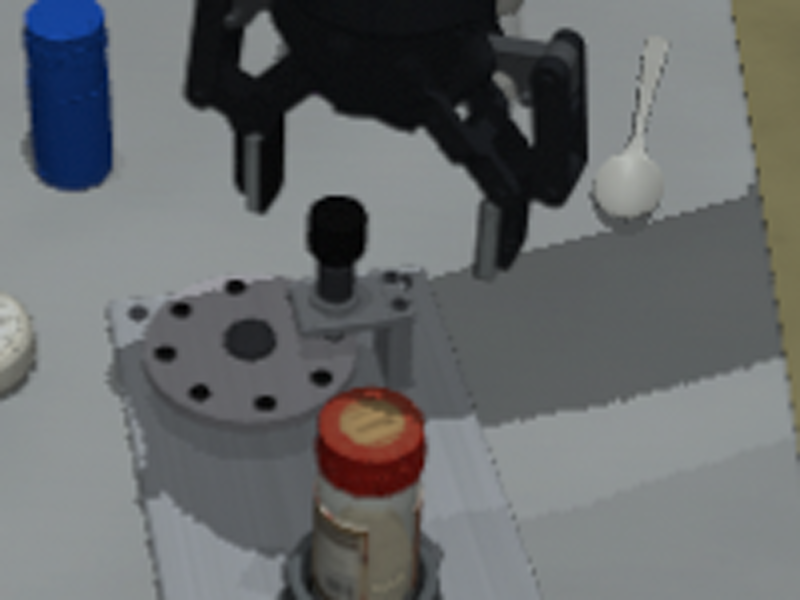

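The jar stands upright on the raised pad (lid at crop (370,440), top measured at 141 mm). The knob at crop (337,230) is free.

Emit:
{"op": "carry_out", "data": {"plan": [[0.085,[-0.024,0.0125,0],[0,0,0]],[0.085,[-0.024,0.0125,0],[0,0,0]],[0.085,[-0.024,0.0125,0],[0,0,0]],[0.085,[-0.024,0.0125,0],[0,0,0]],[0.085,[-0.024,0.0125,0],[0,0,0]]]}}

```text
clock: 11.25
ee_pos: [0.5074, 0.0545, 0.2286]
tool_rot: [-0.001, 0.818, 0.575, -0.002]
wrist_force: [0.6, 0.5, 0.9]
width: 0.993
grasp_force: 0.0
```

Emit:
{"op": "carry_out", "data": {"plan": [[0.085,[-0.025,0.0125,0],[0,0,0]],[0.085,[0,0,0],[0,0,0]],[0.085,[0,0,0],[0,0,0]],[0.085,[0,0,0],[0,0,0]],[0.085,[0,0,0],[0,0,0]]]}}

```text
clock: 11.67
ee_pos: [0.5114, 0.0288, 0.2299]
tool_rot: [-0.001, 0.818, 0.576, -0.001]
wrist_force: [-0.1, -0.0, -0.2]
width: 0.995
grasp_force: 0.0
```

Run:
```python
from h import *
np.set_printoptions(precision=4,suppress=True)
grab_frame('wrist');o,tcp,R=state(); p,d=grab_frame('wrist'); P=cloud(d,'wrist',np.ones(d.shape,bool))
Q=near(P,(.511,.027),.025,.108,.125); print(tcp,len(Q),(Q.min(0)+Q.max(0))/2,np.ptp(Q,0))
plan([.5113,.0275,.085],np.radians(-20),1,.085)
```

```text
[0.5115 0.029  0.2301] 998 [0.5128 0.027  0.1147] [0.0284 0.0284 0.0133]
[[0.085, [-0.0015, 0.0004, 0.1454], [-0.001, 0.0, 0.006]]]
end [0.5114 0.0275 0.085 ] tilt 0.01 z 11.7667 q6 1.970693738853637
```

Emit:
{"op": "carry_out", "data": {"plan": [[0.085,[-0.0005,0,0.03],[0,0,0]],[0.085,[0,0,0.04],[0,0,0]],[0.085,[0,0,0.035],[0,0,0]],[0.085,[0,0,0.025],[0,0,0]],[0.085,[0,0,0.015],[0,0,0]]], "newtons": 60}}

```text
clock: 12.18
ee_pos: [0.5093, 0.0284, 0.0824]
tool_rot: [-0.001, 0.817, 0.576, -0.002]
wrist_force: [0.3, 0.7, 0.0]
width: 0.994
grasp_force: 0.0
```

Emit:
{"op": "carry_out", "data": {"plan": [[0.085,[0,0,0],[0,0,0]],[0.085,[0,0,0],[0,0,0]],[0.01,[0,0,0],[0,0,0]],[0.01,[0,0,0],[0,0,0]],[0.01,[0,0,0],[0,0,0]]]}}

```text
clock: 12.6
ee_pos: [0.5131, 0.0278, 0.0875]
tool_rot: [0.001, 0.818, 0.575, 0.001]
wrist_force: [-0.1, -0.2, 0.2]
width: 0.601
grasp_force: 0.0
```

Emit:
{"op": "carry_out", "data": {"plan": [[0.01,[0,0,0],[0,0,0]],[0.01,[0,0,0],[0,0,0]],[0.01,[0,0,0],[0,0,0]],[0.01,[0,0,0],[0,0,0]],[0.01,[0,0,0],[0,0,0]]]}}

```text
clock: 13.02
ee_pos: [0.512, 0.0278, 0.087]
tool_rot: [0.0, 0.818, 0.575, 0.001]
wrist_force: [-2.1, 0.4, 5.2]
width: 0.308
grasp_force: 58.8
```

Emit:
{"op": "carry_out", "data": {"plan": [[0.01,[0,0,-0.003],[0,0,0]],[0.01,[0,0,-0.004],[0,0,0]],[0.01,[0,0,-0.004],[0,0,0]],[0.01,[0,0,-0.003],[0,0,0]],[0.01,[0,0,-0.001],[0,0,0]]]}}

```text
clock: 13.43
ee_pos: [0.5118, 0.0277, 0.1006]
tool_rot: [-0.0, 0.818, 0.575, 0.0]
wrist_force: [3.5, 2.0, -10.1]
width: 0.304
grasp_force: 59.5
```

Emit:
{"op": "carry_out", "data": {"plan": [[0.01,[0,0,-0.001],[0,0,0]],[0.01,[0,0,0],[0,0,0]],[0.01,[0,0,0],[0,0,0]]]}}

```text
clock: 13.68
ee_pos: [0.5118, 0.0277, 0.1015]
tool_rot: [-0.0, 0.818, 0.575, 0.0]
wrist_force: [4.2, 2.2, -10.9]
width: 0.306
grasp_force: 59.5
```

Emit:
{"op": "carry_out", "data": {"plan": [[0.01,[0,0,-0.0015],[0,0,0]],[0.01,[0,0,-0.001],[0,0,0]],[0.01,[0,0,0],[0,0,0]],[0.01,[0,0,0],[0,0,0]],[0.01,[0,0,0],[0,0,0]]]}}

```text
clock: 14.1
ee_pos: [0.5118, 0.0277, 0.1032]
tool_rot: [-0.0, 0.818, 0.575, -0.0]
wrist_force: [5.7, 1.5, -15.7]
width: 0.304
grasp_force: 61.0
```

Run:
```python
from h import *
np.set_printoptions(precision=4,suppress=True)
o,tcp,R=state(); print(tcp,o['wrist_force'],o['grasp_force'],o['width'])
for c in ['side','top']:
    p,d=grab_frame(c)
    if c=='side': save('s6.png',p,(250,170,450,370),3)
    P=cloud(d,c,np.ones(d.shape,bool))
    Q=near(P,(.49,.187),.03,.128,.148)
    if len(Q): print(c,len(Q),(Q.min(0)+Q.max(0))/2,np.ptp(Q,0),np.median(Q[:,2]))
    for t in ['shaker','timer','pin_knob']: print(c,t,[(np.round(r['position'],4),round(r['confidence'],2)) for r in tip_of(t,c)[:2]])
```

```text
[0.5118 0.0277 0.1032] [  5.7351   1.5231 -15.6805] 60.99542549545731 0.30378706561661234
side 541 [0.4901 0.1879 0.1362] [0.0432 0.0477 0.0158] 0.13938286295731558
side shaker [(array([ 0.4309, -0.2257,  0.0001]), 0.55)]
side timer [(array([ 0.7008,  0.0211, -0.0016]), 0.72)]
side pin_knob [(array([0.5108, 0.0244, 0.1192]), 0.49)]
top 403 [0.49   0.1866 0.1374] [0.044  0.0437 0.0186] 0.14113831267501784
top shaker [(array([ 0.433 , -0.2267,  0.0007]), 0.56)]
top timer [(array([ 0.6985,  0.021 , -0.0017]), 0.96), (array([0.4887, 0.1881, 0.0864]), 0.38)]
top pin_knob []
```

View pics/s6.png

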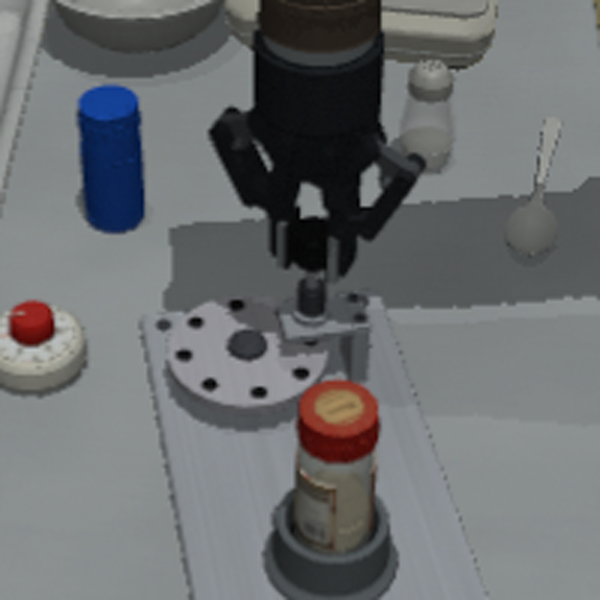

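The knob (crop (315,245)) is held up. The TCP has risen 16.2 mm and the pull is 15.7 N, above the spring's 10.4 N, so the pin is at its stop. The jar is upright, and the shaker and timer have not moved. Handing in.

```bash
python3 -c "
from station import *
print(hand_in())"
```

```text
the job is handed in; nothing more can be done
None
```

I handed the job in with the jar upright on the raised pad in the collar after a full press, the index pin held up against its stop, and the shaker and timer where they stood; no verdict came back.

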